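# Slide a grinding wheel between two posts into a truing fixture

## Task

Push the larger grinding wheel across the bench, through the gap between the two upright steel posts of the truing fixture, and on until it is home against both faces of the vee stop behind them. Slide it flat on the bench with the fingertips: never lift, tip or carry it, and leave the smaller wheel and all the other loose things where they are. Finish with the wheel at rest there and the hand off it.

Things in the scene. Friction and masses are not known exactly. Their poses are not given: they have to be found in the camera images.
- wheel_center (a point): centre (half-way up, on the axis) of the large grinding wheel: a terracotta-coloured flat ring 100 mm across and 25 mm thick with a 16 mm bore, about 0.4 kg, lying flat on the bench (this point is 12.5 mm above it); it slides freely and is too wide to be grasped across. Its bore is too small for a finger
- gap (a point): point midway between the two posts, 12.5 mm above the bench. The posts are bolted to the bench: round steel, 24 mm in diameter, 45 mm high, axes 65 mm either side of this point along its y axis, so the clear gap is 106 mm. Its x axis is level and points through the gap to the vee stop; z is up. Flat bare bench between posts and stop
- seat (a point): where the centre of the large wheel lies when it touches both faces of the vee stop: 95 mm beyond the gap point along the gap's x axis, 12.5 mm above the bench; same axes. The vee stop is two fixed steel faces 30 mm high, each turned 40 degrees towards the other, so it centres the wheel; it opens towards the posts
- fixture: the truing fixture: posts, vee stop and a dial gauge, all fixed. Origin: on the bench midway between the posts, axes as the gap's. The gauge is 110 mm high and stands on the +y side of the seat, its column 125 mm from the x axis; its thin stem, 88 mm up and level with the seat, ends 60 mm from the x axis
- small_wheel: the smaller grinding wheel, 60 mm across, 20 mm thick, same material and colour, lying flat; a bystander that often lies about 15 cm from the large one (they swap sides). Origin: centre of its underside
- whetstone: grey sharpening stone lying flat, 60 x 180 x 28 mm, a bystander. Origin: centre of its underside
- screwdriver: loose screwdriver lying on the bench, about 200 mm long, a bystander
- wrench: loose steel wrench lying on the bench, a bystander
- tin: closed metal tin, 72 mm across, 75 mm high, standing, a bystander
- wood_block: light wooden block 50 x 100 x 40 mm, a bystander
- hammer: loose hammer lying on the bench, a bystander
There are look-alikes about, which are no part of the job. What is shaped like the part that bears wheel_center but black or green is not meant.

How it is judged:
On the way:
1. the large wheel passes through the gap: its centre is between the two posts (x of wheel_center in the frame of gap between -0.012 and 0.03 m and y of wheel_center in the frame of gap between -0.01 and 0.01 m).
At the end, for the whole second after the job is handed in: the large wheel has gone through between the posts and lies flat and still on the bench, its centre within 5 mm of the seat (home against both faces of the vee) (horizontal distance between wheel_center and seat below 0.005 m and height (world z) of wheel_center below 0.016 m and angle between wheel_center's own z axis and vertical below 0.06 rad and linear speed of wheel below 0.01 m/s); the robot touches nothing.
It fails at once if the large wheel is lifted more than 8 mm or tipped more than 9 degrees (height (world z) of wheel_center above 0.0205 m or angle between wheel_center's own z axis and vertical above 0.157 rad).
It fails at once if the smaller wheel is moved more than 20 mm (distance of small_wheel from where it was at the start of the episode above 0.02 m).
It fails at once if another loose thing on the bench is moved more than 20 mm (distance of any of whetstone, screwdriver, wrench, tin, wood_block, hammer from where it was at the start of the episode above 0.02 m).
It also fails if it takes over 64 s, if anything falls off the work surface, if the arm or the gripper's body presses on something with over 40 N, if the wrist force passes 120 N, or if a joint passes its speed limit or range.

## Robot

A 6-joint arm with a two-finger parallel gripper is mounted at the origin on the work surface. World frame = base frame: x ahead of the robot, y to its left, z up, the work surface at z = 0. Lengths are in m, angles in rad, forces in N, time in s.
With the tool pointing down it reaches from about 0.225 to 0.875 m from the base axis. Payload 3.4 kg.
Tool frame: the origin (TCP) lies at the centre of the arm's flange, where the gripper is bolted on; the fingertips stand manip.tcp_to_tips ahead of it and the grasp point (between the pads) lies 155 mm ahead of it (manip.tcp_to_tips is the distance from the TCP to the fingertips, in m); z points along the fingers, y is the line along which they close (so a half turn about z gives the same grasp; the last joint's range is limited). The gripper opens to 85 mm and grips with 20 to 120 N. Pads are 22 mm wide; open, the fingers measure 114 mm over their backs; the gripper's body (76 mm by 85 mm) begins 54 mm behind the grasp point. The pads swing forward as they close: fully open they stand 13 mm farther back than shut.
Start: joints at [1.209, 0.276, 1.505, -0, 1.361, -0.121], TCP at [0.137, 0.558, 0.405] pointing down, gripper open.
Joint ranges: [-2.89, 2.89], [-0.75, 2.08], [0.22, 2.7], [-1.18, 4.32], [0.11, 2.71], [-2.7, 2.7]. Speed limits (rad/s): [2.57, 2.57, 3.14, 3.14, 3.14, 3.14].

## Interface

Orientations are given as a unit quaternion [w, x, y, z].
In Python, from rig import sensors, imaging, manip gives the robot as it stands. The module is installed in compiled form; this text tells all that it offers.
- The arm moves only by the tool jog_arm, never from a script. Its argument "plan" is a list of rows, each an object of numbers: "dx", "dy", "dz": the shift along the tool's x, y, z in mm; "ax", "ay", "az": the turn, a rotation vector about the tool's x, y, z in units of 6 degrees (1.0 is 6 degrees); "grip": the closure, from 0 (fully open) to 1 (shut). A call has 1 to 20 rows; each row shifts and turns the commanded pose from where the row before left it, along the tool's axes as they then stand; what a row does not reach is not made up. A row lasts 1/12 s, in which the tool goes at most 41.7 mm and 7.16 degrees, less where a joint would pass 70% of its speed; a pose out of reach is approached as far as the arm can. A call is refused whole if a number of a shift passes 41.7 or a number of a turn 1, either way. A call with a gripper value outside its range is refused whole. The fingers move at their own pace and stop on an object; "grip_force" is the grip in N (left out, the last holds). Time passes only in rows, so rows that do not move let the fingers close. It gives the time, the measured TCP pose, the force, the opening and the grip force at its end, in the units of the state.
- sensors.get_state(): the state, without advancing time (a new reading comes with each control period).
- imaging.get_image(name): name is "scene" or "top"; returns a dict with "image" (384x512x3 uint8, red, green, blue), "K" (3x3 intrinsics, pixels), "extrinsics" (4x4, takes a point from world to camera coordinates). Camera axes: x right, y up, looking along -z (the intrinsics and any distortion apply to the point x, -y, -z); pixel columns grow to the right and rows downward; lengths in m; the calibration is good to about 2 mm. A picture is of the moment at which its call begins. There is no depth.
- manip.sign_off(): hands the job in; it is judged then, once.
The state is a dict: "clock": time; "qpos": joint angles; "qd": joint speeds; "effort": joint torques, N m; "position": TCP position; "ee_rot": TCP orientation; "contact_force": force on the tool from outside, world axes, zero at the start; "moment": the same for the moment, N m; "width": finger opening in m; "gripper_force": force on a finger pad.
Only numpy, scipy, OpenCV 4.12 (cv2) and the standard library are available. Lean on these libraries where they do the work, as an engineer would, in place of code of your own. Each camera call takes 0.05 s, during which the arm holds its last target. There are 200 camera calls.

## Working session

There is one attempt and no reset: what is moved stays moved. The work goes in short steps, Python scripts to look and compute and a tool call to move; the robot and the scene stay as the last step left them, time stands still between calls to the robot, and variables do not carry over. Pictures are saved under pics/ and viewed, at most 10 in all, crops included, and the job is handed in when it is done.

Besides the shell and the picture viewer there is one more tool, called after "Emit:" as a command line: name --argument value ..., lists and objects as JSON in quotes. jog_arm: Moves the arm, as the interface text tells. Its arguments: {"type":"object","properties":{"plan":{"type":"array"},"grip_force":{"type":"number"}},"required":["plan"]}

```bash
mkdir -p pics
python3 - <<'E'
from rig import sensors, imaging, manip
import cv2,numpy as np
s=sensors.get_state()
for k,v in s.items(): print(k,np.round(v,4))
print(manip.tcp_to_tips)
for n in("scene","top"):
    d=imaging.get_image(n); np.savez(f"pics/{n}0.npz",**d)
    print(n,d["K"],np.round(d["extrinsics"],4),d.keys())
    cv2.imwrite(f"pics/{n}0.png",cv2.resize(d["image"][:,:,::-1],(800,600),interpolation=cv2.INTER_CUBIC))
E
```

```text
clock 0.0
qpos [ 1.209   0.2765  1.5062 -0.      1.3607 -0.121 ]
qd [ 0.0013 -0.0013 -0.0009 -0.0007 -0.0006  0.0011]
effort [-2.00000e-04 -4.16776e+01 -2.45803e+01 -2.00000e-04  1.16000e-02
 -0.00000e+00]
position [0.137  0.5582 0.4039]
ee_rot [-2.000e-04  1.201e-01  9.928e-01 -9.000e-04]
contact_force [-0.3918 -0.1947 -0.7648]
moment [ 0.0474 -0.0082 -0.0211]
gripper_force 0.0
width 0.0853
0.1734
scene [[414.56454126   0.         254.3275235 ]
 [  0.         414.56454126 197.0937183 ]
 [  0.           0.           1.        ]] [[ 0.8509  0.5253 -0.0088 -0.4089]
 [-0.3472  0.5749  0.7409  0.1291]
 [ 0.3943 -0.6274  0.6716 -1.3307]
 [ 0.      0.      0.      1.    ]] dict_keys(['image', 'K', 'extrinsics'])
top [[447.03152324   0.         256.15780135]
 [  0.         447.03152324 191.87913985]
 [  0.           0.           1.        ]] [[-0.0015 -1.     -0.005   0.0118]
 [ 0.9909 -0.0021  0.1344 -0.5154]
 [-0.1344 -0.0047  0.9909 -1.1471]
 [ 0.      0.      0.      1.    ]] dict_keys(['image', 'K', 'extrinsics'])
```

View pics/scene0.png

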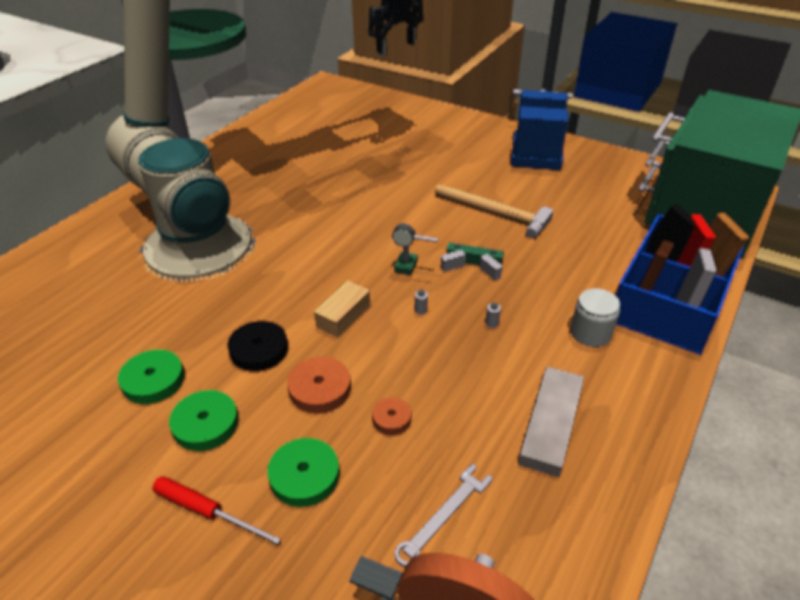

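View pics/top0.png

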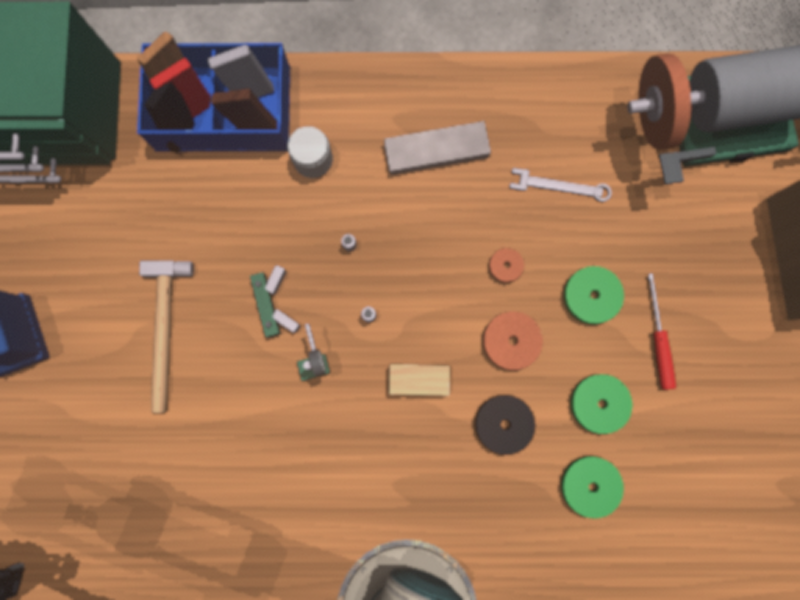

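Candidates for the large wheel, in 800x600 pixels:
- Terracotta, large: top (513,341), scene (319,381).
- Terracotta, small: top (506,265). This is the 60 mm bystander.
- Black: top (505,425).
- Green: top (594,295), (602,404) and (593,487).

Only the large terracotta ring fits the description. The posts are at top (348,242) and (368,314), and the vee is at (268,303). I'll confirm these in enlarged crops.

Run:
```python
import cv2,numpy as np
for n,(x,y,w,h) in {"top":(155,140,200,125),"scene":(170,140,200,150)}.items():
    im=np.load(f"pics/{n}0.npz")["image"]
    c=cv2.resize(im[y:y+h,x:x+w,::-1],None,fx=4,fy=4,interpolation=cv2.INTER_CUBIC)
    for i in range(0,w,20): cv2.putText(c,str(x+i),(i*4,10),0,.35,(255,255,255)); cv2.line(c,(i*4,12),(i*4,18),(255,255,255))
    for i in range(20,h,20): cv2.putText(c,str(y+i),(0,i*4+4),0,.35,(255,255,255))
    cv2.imwrite(f"pics/{n}crop.png",c)
    hsv=cv2.cvtColor(im,cv2.COLOR_RGB2HSV)
    for nm,px in {"top":[(322,222),(268,180)],"scene":[(195,246),(260,265)]}.items():
        if nm==n: print(n,[im[b,a] for a,b in px],[hsv[b,a] for a,b in px])
```

```text
top [array([201, 119,  89], dtype=uint8), array([171, 119,  81], dtype=uint8)] [array([  8, 142, 201], dtype=uint8), array([ 13, 134, 171], dtype=uint8)]
scene [array([197,  96,  52], dtype=uint8), array([196,  96,  51], dtype=uint8)] [array([  9, 188, 197], dtype=uint8), array([  9, 189, 196], dtype=uint8)]
```

View pics/topcrop.png

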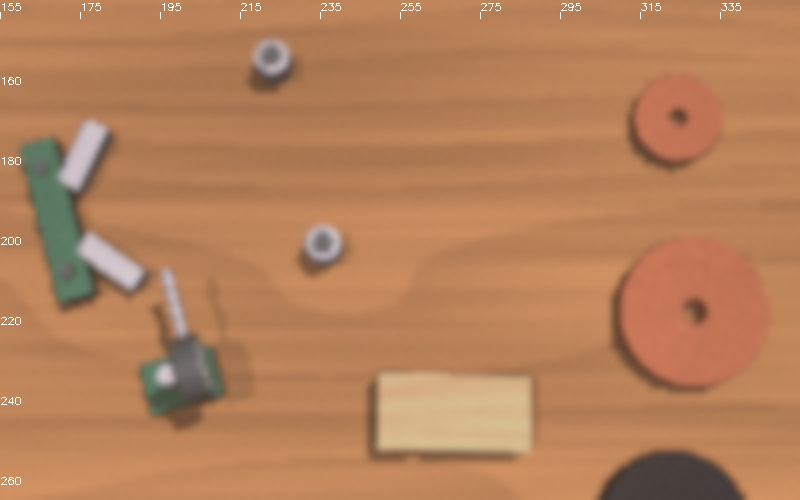

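View pics/scenecrop.png

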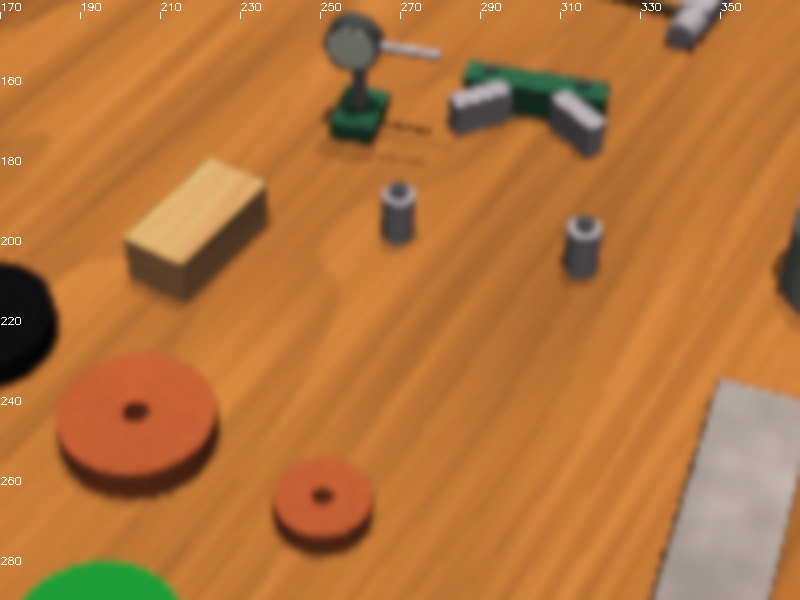

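The top crop (full-image pixels) shows:
- post tops at (223,154) and (235.7,200.7)
- large wheel centre at (328.5,218.2)
- small wheel centre at (324.5,169.5)
- block corners at about (249,233), (287.5,234) and (287.5,253)
- the vee open towards the posts

The scene crop shows:
- post tops at (316,196.7) and (269.5,188)
- large wheel centre at (204.2,243.5)
- small wheel centre at (250.8,264)

The large terracotta ring is confirmed as the target.

```bash
cat > h.py <<'E'
import numpy as np,cv2
F=np.diag([1,-1,-1,1.])
def P(d): return d["K"]@(F@d["extrinsics"])[:3]
def tri(dt,ds,a,b):
    X=cv2.triangulatePoints(P(dt),P(ds),np.array(a,float).reshape(2,1),np.array(b,float).reshape(2,1))[:,0]; return X[:3]/X[3]
def plane(d,p,z):
    M=P(d); H=np.c_[M[:,:2],M[:,2]*z+M[:,3]]; v=np.linalg.solve(H,[*p,1]); return v[:2]/v[2]
E
python3 - <<'E'
from h import *
dt,ds=[np.load(f"pics/{n}0.npz") for n in("top","scene")]
np.set_printoptions(precision=4,suppress=True)
o=-.375
pts={"postR":((272,57),(584,227),.045),"postL":((323,243),(398,192),.045),"wheel":((694,313),(137,414),.025),"small":((678,118),(323.5,497),.02)}
r={}
for k,(a,b,z) in pts.items():
    a=np.array(a)/4+o+[155,140]; b=np.array(b)/4+o+[170,140]
    r[k]=plane(dt,a,z); print(k,tri(dt,ds,a,b),r[k],plane(ds,b,z))
for c in[(376,375),(531,377),(531,453),(376,450)]: print("block",plane(dt,np.array(c)/4+o+[155,140],.04))
for c in [(594,295),(602,404),(505,425)]: print("disc",plane(dt,np.array(c)*.64-.18,.025))
for c in[(82,190),(58,177),(80,240),(145,285),(107,128)]:print("vee",plane(dt,np.array(c)/4+o+[155,140],.03))
g=(r["postL"]+r["postR"])/2; y=r["postL"]-r["postR"]; print("sep",np.linalg.norm(y)); y/=np.linalg.norm(y); x=np.array([y[1],-y[0]])
print("gap",g,"x",x,np.degrees(np.arctan2(x[1],x[0])),"seat",g+.095*x)
w=r["wheel"]-g; print("wheel in gap",w@x,w@y); w=r["small"]-g; print("small",w@x,w@y)
E
```

```text
postR [0.6161 0.0994 0.0403] [0.616  0.0996] [0.6171 0.0935]
postL [0.4911 0.0646 0.0415] [0.4918 0.0652] [0.4919 0.06  ]
wheel [ 0.4466 -0.1804  0.0212] [ 0.447  -0.1792] [ 0.448  -0.1837]
small [ 0.5785 -0.1732  0.0179] [ 0.5789 -0.1723] [ 0.5784 -0.1754]
block [0.4059 0.0306]
block [ 0.4045 -0.0701]
block [ 0.3556 -0.0696]
block [0.3576 0.0305]
disc [ 0.5249 -0.3191]
disc [ 0.3409 -0.3253]
disc [ 0.3066 -0.1627]
vee [0.5293 0.2265]
vee [0.5381 0.2427]
vee [0.4959 0.227 ]
vee [0.4658 0.1834]
vee [0.5712 0.2107]
sep 0.12890480882652638
gap [0.5539 0.0824] x [-0.2671  0.9637] 105.48882506220512 seat [0.5285 0.1739]
wheel in gap -0.2235801050494225 0.1728223658746576
small -0.2521030819286953 0.043862921452424715
```

Emit:
jog_arm --plan '[{"az": 0.96, "grip": 0.41}, {"az": 0.96, "grip": 0.41}, {"az": 0.96, "grip": 0.41}, {"az": 0.96, "grip": 0.41}, {"az": 0.96, "grip": 0.41}, {"az": 0.96, "grip": 0.41}, {"az": 0.96, "grip": 0.41}, {"az": 0.96, "grip": 0.41}, {"az": 0.96, "grip": 0.41}, {"az": 0.96, "grip": 0.41}, {"az": 0.96, "grip": 0.41}, {"az": 0.96, "grip": 0.41}, {"az": 0.96, "grip": 0.41}, {"az": 0.96, "grip": 0.41}, {"az": 0.96, "grip": 0.41}, {"az": 0.96, "grip": 0.41}, {"az": 0.96, "grip": 0.41}, {"az": 0.96, "grip": 0.41}, {"az": 0.96, "grip": 0.41}, {"az": 0.96, "grip": 0.41}]' --grip_force 60

```text
$.plan[0]: bad value
```

```bash
cat >> h.py <<'E'
from rig import sensors
from scipy.spatial.transform import Rotation as Ro
def to(xy,z=None,yaw=None):
    s=sensors.get_state(); p=np.array(s["position"]); q=s["ee_rot"]; R=Ro.from_quat(q[1:]+q[:1] if isinstance(q,list) else np.r_[q[1:],q[0]]).as_matrix()
    y0=np.degrees(np.arctan2(R[1,0],R[0,0]))
    d=R.T@(np.array([*xy,p[2] if z is None else z])-p)*1000
    print("t %.2f"%s["clock"],"pos",p.round(4),"yaw %.2f"%y0,"zaxis",R[:,2].round(3),"width",round(float(s["width"]),4),"F",np.round(s["contact_force"],1),"-> dxyz mm",d.round(1), "" if yaw is None else "az units %.2f"%(-(yaw-y0)/6))
g=np.array([.5539,.0824]); gx=np.array([-.2671,.9637]); W0=np.array([.447,-.179]); W1=g-.10*gx
u=(W1-W0)/np.linalg.norm(W1-W0)
E
python3 -c "
from h import *
to(W0-.085*u,None,np.degrees(np.arctan2(u[1],u[0])));print(u,W1,np.linalg.norm(W1-W0))"
```

```text
t 0.10 pos [0.1371 0.5582 0.4039] yaw 166.20 zaxis [-0.001 -0.002 -1.   ] width 0.0856 F [ 0.3  0.7 -0.3] -> dxyz mm [-440.6 -719.     1.1] az units 19.20
[0.62923887 0.77721197] [ 0.58061 -0.01397] 0.21233589663549587
```

Emit:
jog_arm --plan '[{"dx": 0, "dy": 0, "dz": 0, "ax": 0, "ay": 0, "az": 0.96, "grip": 0.41}]'

```text
clock: 0.18
position: [0.1371, 0.5583, 0.4041]
ee_rot: [-0.0, 0.171, 0.985, -0.001]
contact_force: [0.4, 0.7, 0.6]
width: 0.0755
gripper_force: 0.0
```

Emit:
jog_arm --plan '[{"dx": 0, "dy": 0, "dz": 0, "ax": 0, "ay": 0, "az": 0.96, "grip": 0.41}, {"dx": 0, "dy": 0, "dz": 0, "ax": 0, "ay": 0, "az": 0.96, "grip": 0.41}, {"dx": 0, "dy": 0, "dz": 0, "ax": 0, "ay": 0, "az": 0.96, "grip": 0.41}, {"dx": 0, "dy": 0, "dz": 0, "ax": 0, "ay": 0, "az": 0.96, "grip": 0.41}, {"dx": 0, "dy": 0, "dz": 0, "ax": 0, "ay": 0, "az": 0.96, "grip": 0.41}, {"dx": 0, "dy": 0, "dz": 0, "ax": 0, "ay": 0, "az": 0.96, "grip": 0.41}, {"dx": 0, "dy": 0, "dz": 0, "ax": 0, "ay": 0, "az": 0.96, "grip": 0.41}, {"dx": 0, "dy": 0, "dz": 0, "ax": 0, "ay": 0, "az": 0.96, "grip": 0.41}, {"dx": 0, "dy": 0, "dz": 0, "ax": 0, "ay": 0, "az": 0.96, "grip": 0.41}, {"dx": 0, "dy": 0, "dz": 0, "ax": 0, "ay": 0, "az": 0.96, "grip": 0.41}, {"dx": 0, "dy": 0, "dz": 0, "ax": 0, "ay": 0, "az": 0.96, "grip": 0.41}, {"dx": 0, "dy": 0, "dz": 0, "ax": 0, "ay": 0, "az": 0.96, "grip": 0.41}, {"dx": 0, "dy": 0, "dz": 0, "ax": 0, "ay": 0, "az": 0.96, "grip": 0.41}, {"dx": 0, "dy": 0, "dz": 0, "ax": 0, "ay": 0, "az": 0.96, "grip": 0.41}, {"dx": 0, "dy": 0, "dz": 0, "ax": 0, "ay": 0, "az": 0.96, "grip": 0.41}, {"dx": 0, "dy": 0, "dz": 0, "ax": 0, "ay": 0, "az": 0.96, "grip": 0.41}, {"dx": 0, "dy": 0, "dz": 0, "ax": 0, "ay": 0, "az": 0.96, "grip": 0.41}, {"dx": 0, "dy": 0, "dz": 0, "ax": 0, "ay": 0, "az": 0.96, "grip": 0.41}, {"dx": 0, "dy": 0, "dz": 0, "ax": 0, "ay": 0, "az": 0.96, "grip": 0.41}]'

```text
clock: 1.77
position: [0.1371, 0.5583, 0.4042]
ee_rot: [0.0, 0.904, 0.428, -0.0]
contact_force: [-0.3, 0.2, 0.1]
width: 0.0507
gripper_force: 0.0
```

```bash
python3 -c "
from h import *
to(W0-.078*u,None,np.degrees(np.arctan2(u[1],u[0])))"
```

```text
t 1.77 pos [0.1371 0.5583 0.4042] yaw 50.72 zaxis [-0.    -0.001 -1.   ] width 0.0507 F [-0.3  0.2  0.1] -> dxyz mm [-4.525e+02  7.071e+02  7.000e-01] az units -0.05
```

Emit:
jog_arm --plan '[{"dx": -16, "dy": 25, "dz": 0, "ax": 0, "ay": 0, "az": 0, "grip": 0.41}, {"dx": -16, "dy": 25, "dz": 0, "ax": 0, "ay": 0, "az": 0, "grip": 0.41}, {"dx": -16, "dy": 25, "dz": 0, "ax": 0, "ay": 0, "az": 0, "grip": 0.41}, {"dx": -16, "dy": 25, "dz": 0, "ax": 0, "ay": 0, "az": 0, "grip": 0.41}, {"dx": -16, "dy": 25, "dz": 0, "ax": 0, "ay": 0, "az": 0, "grip": 0.41}, {"dx": -16, "dy": 25, "dz": 0, "ax": 0, "ay": 0, "az": 0, "grip": 0.41}, {"dx": -16, "dy": 25, "dz": 0, "ax": 0, "ay": 0, "az": 0, "grip": 0.41}, {"dx": -16, "dy": 25, "dz": 0, "ax": 0, "ay": 0, "az": 0, "grip": 0.41}, {"dx": -16, "dy": 25, "dz": 0, "ax": 0, "ay": 0, "az": 0, "grip": 0.41}, {"dx": -16, "dy": 25, "dz": 0, "ax": 0, "ay": 0, "az": 0, "grip": 0.41}, {"dx": -16, "dy": 25, "dz": 0, "ax": 0, "ay": 0, "az": 0, "grip": 0.41}, {"dx": -16, "dy": 25, "dz": 0, "ax": 0, "ay": 0, "az": 0, "grip": 0.41}, {"dx": -16, "dy": 25, "dz": 0, "ax": 0, "ay": 0, "az": 0, "grip": 0.41}, {"dx": -16, "dy": 25, "dz": 0, "ax": 0, "ay": 0, "az": 0, "grip": 0.41}, {"dx": -16, "dy": 25, "dz": 0, "ax": 0, "ay": 0, "az": 0, "grip": 0.41}, {"dx": -16, "dy": 25, "dz": 0, "ax": 0, "ay": 0, "az": 0, "grip": 0.41}, {"dx": -16, "dy": 25, "dz": 0, "ax": 0, "ay": 0, "az": 0, "grip": 0.41}, {"dx": -16, "dy": 25, "dz": 0, "ax": 0, "ay": 0, "az": 0, "grip": 0.41}, {"dx": -16, "dy": 25, "dz": 0, "ax": 0, "ay": 0, "az": 0, "grip": 0.41}, {"dx": -16, "dy": 25, "dz": 0, "ax": 0, "ay": 0, "az": 0, "grip": 0.41}]'

```text
clock: 3.43
position: [0.3241, -0.0064, 0.4046]
ee_rot: [-0.0, 0.903, 0.43, 0.0]
contact_force: [1.1, 1.2, 0.0]
width: 0.0504
gripper_force: 0.0
```

```bash
python3 -c "
from h import *
to(W0-.078*u,.19,np.degrees(np.arctan2(u[1],u[0])))"
```

```text
t 3.43 pos [ 0.3241 -0.0064  0.4046] yaw 50.97 zaxis [ 0.  0. -1.] width 0.0504 F [1.1 1.2 0. ] -> dxyz mm [-134.8  204.2  214.5] az units -0.01
```

Emit:
jog_arm --plan '[{"dx": -15, "dy": 22.7, "dz": 0, "ax": 0, "ay": 0, "az": 0, "grip": 0.41}, {"dx": -15, "dy": 22.7, "dz": 0, "ax": 0, "ay": 0, "az": 0, "grip": 0.41}, {"dx": -15, "dy": 22.7, "dz": 0, "ax": 0, "ay": 0, "az": 0, "grip": 0.41}, {"dx": -15, "dy": 22.7, "dz": 0, "ax": 0, "ay": 0, "az": 0, "grip": 0.41}, {"dx": -15, "dy": 22.7, "dz": 0, "ax": 0, "ay": 0, "az": 0, "grip": 0.41}, {"dx": -15, "dy": 22.7, "dz": 0, "ax": 0, "ay": 0, "az": 0, "grip": 0.41}, {"dx": -15, "dy": 22.7, "dz": 0, "ax": 0, "ay": 0, "az": 0, "grip": 0.41}, {"dx": -15, "dy": 22.7, "dz": 0, "ax": 0, "ay": 0, "az": 0, "grip": 0.41}, {"dx": -15, "dy": 22.7, "dz": 0, "ax": 0, "ay": 0, "az": 0, "grip": 0.41}, {"dx": 0, "dy": 0, "dz": 20, "ax": 0, "ay": 0, "az": 0, "grip": 0.41}, {"dx": 0, "dy": 0, "dz": 20, "ax": 0, "ay": 0, "az": 0, "grip": 0.41}, {"dx": 0, "dy": 0, "dz": 20, "ax": 0, "ay": 0, "az": 0, "grip": 0.41}, {"dx": 0, "dy": 0, "dz": 20, "ax": 0, "ay": 0, "az": 0, "grip": 0.41}, {"dx": 0, "dy": 0, "dz": 20, "ax": 0, "ay": 0, "az": 0, "grip": 0.41}, {"dx": 0, "dy": 0, "dz": 20, "ax": 0, "ay": 0, "az": 0, "grip": 0.41}, {"dx": 0, "dy": 0, "dz": 20, "ax": 0, "ay": 0, "az": 0, "grip": 0.41}, {"dx": 0, "dy": 0, "dz": 20, "ax": 0, "ay": 0, "az": 0, "grip": 0.41}, {"dx": 0, "dy": 0, "dz": 20, "ax": 0, "ay": 0, "az": 0, "grip": 0.41}, {"dx": 0, "dy": 0, "dz": 10, "ax": 0, "ay": 0, "az": 0, "grip": 0.41}, {"dx": 0, "dy": 0, "dz": 10, "ax": 0, "ay": 0, "az": 0, "grip": 0.41}]'

```text
clock: 5.1
position: [0.3978, -0.238, 0.2033]
ee_rot: [-0.001, 0.903, 0.431, -0.0]
contact_force: [0.4, 0.3, 0.4]
width: 0.0503
gripper_force: 0.0
```

```bash
cat > shot.py <<'E'
import sys; from h import *; from rig import imaging
def shot(n,tag,x,y,w,h,f):
    d=imaging.get_image(n); np.savez(f"pics/{n}{tag}.npz",**d)
    c=cv2.resize(d["image"][y:y+h,x:x+w,::-1],None,fx=f,fy=f,interpolation=cv2.INTER_CUBIC)
    return c,d
E
python3 -c "
from shot import *
c,d=shot('scene','1',100,140,200,150,4); cv2.imwrite('pics/scene1.png',c)
to(W0-.078*u,.185)
s=sensors.get_state()
print([ (np.array(v[:2])/v[2]) for v in [P(d)@np.r_[s['position'][:2],z,1] for z in (0,.031)]])"
```

```text
t 5.15 pos [ 0.3973 -0.2377  0.202 ] yaw 51.00 zaxis [-0.004  0.003 -1.   ] width 0.0505 F [-1.2 -0.1 -0.3] -> dxyz mm [-1.1  1.7 17. ] 
[array([175.18830481, 255.95190958]), array([173.43477522, 247.68938451])]
```

View pics/scene1.png

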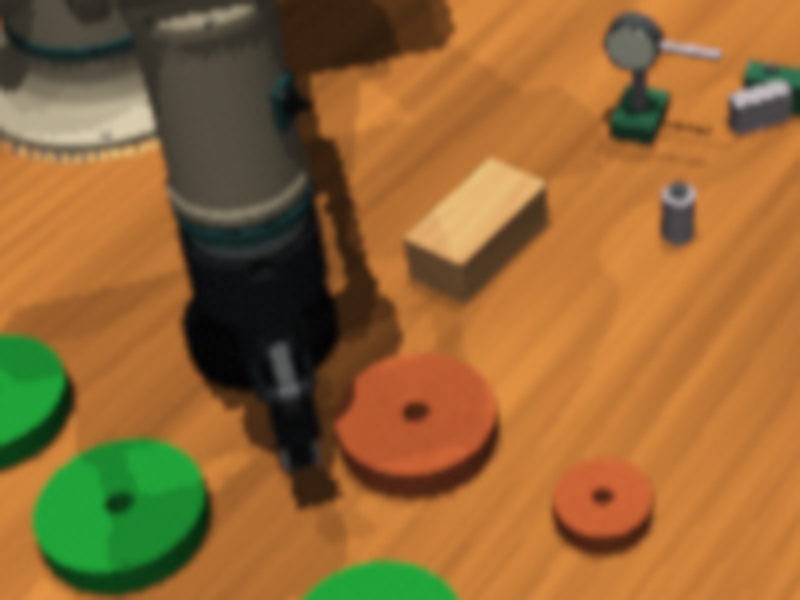

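The fingers are seen end-on at crop (303,465), just behind and left of the wheel (centre 416,412). They are clear of the green discs, and their shadow lies close by at (315,490). Next I'll lower them gently.

Emit:
jog_arm --plan '[{"dx": 0, "dy": 1.5, "dz": 6, "ax": 0, "ay": 0, "az": 0, "grip": 0.41}, {"dx": 0, "dy": 0, "dz": 6, "ax": 0, "ay": 0, "az": 0, "grip": 0.41}, {"dx": 0, "dy": 0, "dz": 4, "ax": 0, "ay": 0, "az": 0, "grip": 0.41}, {"dx": 0, "dy": 0, "dz": 2, "ax": 0, "ay": 0, "az": 0, "grip": 0.41}, {"dx": 0, "dy": 0, "dz": 1, "ax": 0, "ay": 0, "az": 0, "grip": 0.41}, {"dx": 0, "dy": 0, "dz": 0, "ax": 0, "ay": 0, "az": 0, "grip": 0.41}]'

```text
clock: 5.65
position: [0.3994, -0.2393, 0.1857]
ee_rot: [0.0, 0.903, 0.431, 0.0]
contact_force: [0.2, 0.2, -0.1]
width: 0.0502
gripper_force: 0.0
```

```bash
python3 -c "
from shot import *
c,d=shot('scene','2',140,210,100,75,6); cv2.imwrite('pics/scene2.png',c)
to(W0-.078*u,.185)"
```

```text
t 5.70 pos [ 0.3994 -0.2394  0.1859] yaw 51.00 zaxis [ 0. -0. -1.] width 0.0504 F [-0.2  0.3  0.6] -> dxyz mm [-1.1 -1.   0.9]
```

View pics/scene2.png

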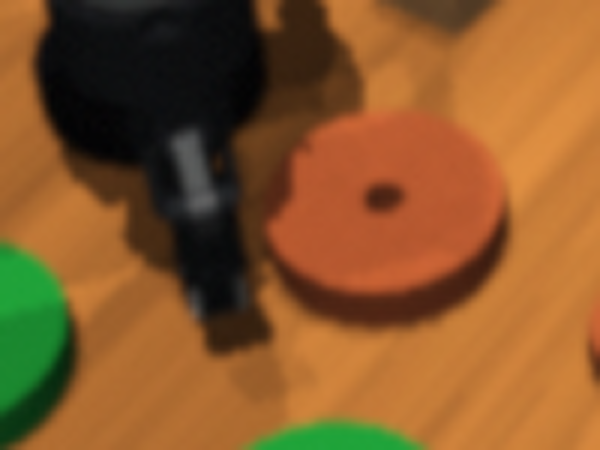

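The finger tip is at crop (218,318), with its shadow meeting it just below, so it is near the bench. No contact force shows. I'll go 4 mm lower and start the first push.

Emit:
jog_arm --plan '[{"dx": 0, "dy": -1, "dz": 2, "ax": 0, "ay": 0, "az": 0, "grip": 0.41}, {"dx": 0, "dy": 0, "dz": 2, "ax": 0, "ay": 0, "az": 0, "grip": 0.41}, {"dx": 6, "dy": 0, "dz": 0, "ax": 0, "ay": 0, "az": 0, "grip": 0.41}, {"dx": 6, "dy": 0, "dz": 0, "ax": 0, "ay": 0, "az": 0, "grip": 0.41}, {"dx": 4, "dy": 0, "dz": 0, "ax": 0, "ay": 0, "az": 0, "grip": 0.41}, {"dx": 4, "dy": 0, "dz": 0, "ax": 0, "ay": 0, "az": 0, "grip": 0.41}, {"dx": 4, "dy": 0, "dz": 0, "ax": 0, "ay": 0, "az": 0, "grip": 0.41}, {"dx": 4, "dy": 0, "dz": 0, "ax": 0, "ay": 0, "az": 0, "grip": 0.41}, {"dx": 6, "dy": 0, "dz": 0, "ax": 0, "ay": 0, "az": 0, "grip": 0.41}, {"dx": 8, "dy": 0, "dz": 0, "ax": 0, "ay": 0, "az": 0, "grip": 0.41}, {"dx": 8, "dy": 0, "dz": 0, "ax": 0, "ay": 0, "az": 0, "grip": 0.41}, {"dx": 8, "dy": 0, "dz": 0, "ax": 0, "ay": 0, "az": 0, "grip": 0.41}, {"dx": 8, "dy": 0, "dz": 0, "ax": 0, "ay": 0, "az": 0, "grip": 0.41}, {"dx": 8, "dy": 0, "dz": 0, "ax": 0, "ay": 0, "az": 0, "grip": 0.41}, {"dx": 8, "dy": 0, "dz": 0, "ax": 0, "ay": 0, "az": 0, "grip": 0.41}, {"dx": 6, "dy": 0, "dz": 0, "ax": 0, "ay": 0, "az": 0, "grip": 0.41}, {"dx": 4, "dy": 0, "dz": 0, "ax": 0, "ay": 0, "az": 0, "grip": 0.41}, {"dx": 0, "dy": 0, "dz": 0, "ax": 0, "ay": 0, "az": 0, "grip": 0.41}]'

```text
clock: 7.2
position: [0.4571, -0.1664, 0.1817]
ee_rot: [-0.0, 0.902, 0.431, 0.0]
contact_force: [-0.8, -0.4, -0.2]
width: 0.0503
gripper_force: 0.0
```

```bash
cat >> shot.py <<'E'
def wheel(tag):
    # orange top-face in the scene view: ellipse/circle fitted to rim after rectifying onto z=.025
    d=imaging.get_image('scene'); np.savez(f"pics/scene{tag}.npz",**d)
    x0,y0,sc=.38,-.30,2000  # world window, px per m
    M=P(d); H=np.c_[M[:,:2],M[:,2]*.025+M[:,3]]@np.array([[1/sc,0,x0],[0,1/sc,y0],[0,0,1]])
    r=cv2.warpPerspective(d["image"],H,(560,1060),flags=cv2.INTER_LINEAR|cv2.WARP_INVERSE_MAP)
    i=r.astype(int); m=((i[...,0]>130)&(i[...,0]-i[...,1]>70)&(i[...,1]-i[...,2]>15)&(i[...,1]<112)&(i[...,0]*.53>i[...,1])).astype(np.uint8)*255
    m=cv2.morphologyEx(m,cv2.MORPH_OPEN,np.ones((9,9)))
    n,l,st,ce=cv2.connectedComponentsWithStats(m)
    for k in range(1,n):
        if st[k,4]>6000:
            c=max(cv2.findContours((l==k).astype(np.uint8),0,1)[0],key=cv2.contourArea)
            (a,b),rad=cv2.minEnclosingCircle(c); print("blob",(x0+a/sc,y0+b/sc),"r",rad/sc,"area",st[k,4]/sc/sc)
    return r
E
python3 -c "
from shot import *
to(W1-.054*u,.182)
r=wheel('3'); c,d=shot('top','3',155,125,200,150,3)
a=cv2.resize(cv2.rotate(r,0)[:,:,::-1],None,fx=.5,fy=.5)
q=np.zeros((450+a.shape[0],600,3),np.uint8); q[:450]=c; q[450:,:a.shape[1]]=a; q=q[:600] if 0 else cv2.resize(q,None,fx=.8,fy=.8); print(q.shape); cv2.imwrite('pics/mix3.png',q)"
```

```text
t 7.20 pos [ 0.4571 -0.1664  0.1817] yaw 51.03 zaxis [ 0.001  0.001 -1.   ] width 0.0503 F [-0.8 -0.4 -0.2] -> dxyz mm [142.2   0.2  -0.2] 
blob (0.580417709350586, -0.1799691925048828) r 0.029419719696044924 area 0.00249775
blob (0.48925, -0.1255) r 0.05106679534912109 area 0.0057365
(584, 480, 3)
```

View pics/mix3.png

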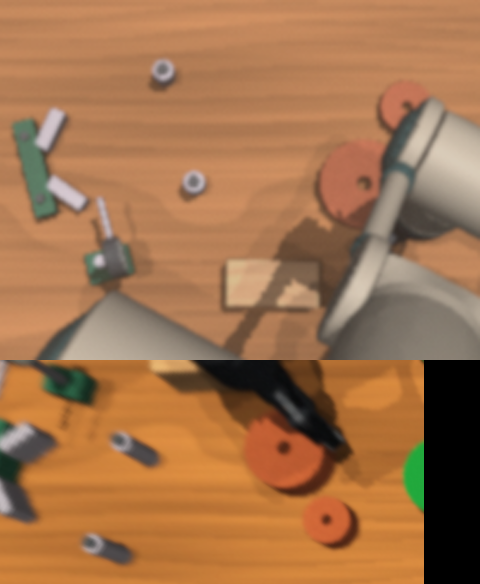

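The top view in the mix shows the wheel at about (355,183), pushed squarely and clear of the small wheel (405,107) and the block (272,283). I'll continue the push.

Emit:
jog_arm --plan '[{"dx": 4, "dy": 0, "dz": 0, "ax": 0, "ay": 0, "az": 0, "grip": 0.41}, {"dx": 8, "dy": 0, "dz": 0, "ax": 0, "ay": 0, "az": 0, "grip": 0.41}, {"dx": 8, "dy": 0, "dz": 0, "ax": 0, "ay": 0, "az": 0, "grip": 0.41}, {"dx": 8, "dy": 0, "dz": 0, "ax": 0, "ay": 0, "az": 0, "grip": 0.41}, {"dx": 8, "dy": 0, "dz": 0, "ax": 0, "ay": 0, "az": 0, "grip": 0.41}, {"dx": 8, "dy": 0, "dz": 0, "ax": 0, "ay": 0, "az": 0, "grip": 0.41}, {"dx": 8, "dy": 0, "dz": 0, "ax": 0, "ay": 0, "az": 0, "grip": 0.41}, {"dx": 8, "dy": 0, "dz": 0, "ax": 0, "ay": 0, "az": 0, "grip": 0.41}, {"dx": 8, "dy": 0, "dz": 0, "ax": 0, "ay": 0, "az": 0, "grip": 0.41}, {"dx": 8, "dy": 0, "dz": 0, "ax": 0, "ay": 0, "az": 0, "grip": 0.41}, {"dx": 8, "dy": 0, "dz": 0, "ax": 0, "ay": 0, "az": 0, "grip": 0.41}, {"dx": 8, "dy": 0, "dz": 0, "ax": 0, "ay": 0, "az": 0, "grip": 0.41}, {"dx": 8, "dy": 0, "dz": 0, "ax": 0, "ay": 0, "az": 0, "grip": 0.41}, {"dx": 8, "dy": 0, "dz": 0, "ax": 0, "ay": 0, "az": 0, "grip": 0.41}, {"dx": 8, "dy": 0, "dz": 0, "ax": 0, "ay": 0, "az": 0, "grip": 0.41}, {"dx": 8, "dy": 0, "dz": 0, "ax": 0, "ay": 0, "az": 0, "grip": 0.41}, {"dx": 8, "dy": 0, "dz": 0, "ax": 0, "ay": 0, "az": 0, "grip": 0.41}, {"dx": 6, "dy": 0, "dz": 0, "ax": 0, "ay": 0, "az": 0, "grip": 0.41}, {"dx": 4, "dy": 0, "dz": 0, "ax": 0, "ay": 0, "az": 0, "grip": 0.41}, {"dx": 0, "dy": 0, "dz": 0, "ax": 0, "ay": 0, "az": 0, "grip": 0.41}]'

```text
clock: 8.97
position: [0.5466, -0.0561, 0.1818]
ee_rot: [0.0, 0.902, 0.431, 0.001]
contact_force: [0.5, 0.7, 0.5]
width: 0.0501
gripper_force: 0.0
```

Emit:
jog_arm --plan '[{"dx": -6, "dy": 0, "dz": 0, "ax": 0, "ay": 0, "az": 0, "grip": 0.41}, {"dx": -12, "dy": 0, "dz": 0, "ax": 0, "ay": 0, "az": 0, "grip": 0.41}, {"dx": -12, "dy": 0, "dz": -10, "ax": 0, "ay": 0, "az": 0, "grip": 0.41}, {"dx": 0, "dy": 0, "dz": -30, "ax": 0, "ay": 0, "az": 0, "grip": 0.41}, {"dx": 0, "dy": 0, "dz": -30, "ax": 0, "ay": 0, "az": 0, "grip": 0.41}, {"dx": 0, "dy": 0, "dz": -10, "ax": 0, "ay": 0, "az": 0, "grip": 0.41}, {"dx": -10, "dy": 10, "dz": 0, "ax": 0, "ay": 0, "az": 0, "grip": 0.41}, {"dx": -10, "dy": 10, "dz": 0, "ax": 0, "ay": 0, "az": 0, "grip": 0.41}, {"dx": -10, "dy": 10, "dz": 0, "ax": 0, "ay": 0, "az": 0, "grip": 0.41}, {"dx": -10, "dy": 10, "dz": 0, "ax": 0, "ay": 0, "az": 0, "grip": 0.41}, {"dx": 0, "dy": 0, "dz": 0, "ax": 0, "ay": 0, "az": 0, "grip": 0.41}]'

```text
clock: 9.88
position: [0.5331, -0.1398, 0.2604]
ee_rot: [0.0, 0.903, 0.429, -0.001]
contact_force: [0.4, 0.3, -0.5]
width: 0.0503
gripper_force: 0.0
```

```bash
python3 -c "
from shot import *
to(W1-.08*gx,.25,105.5)
r=wheel('4'); c,d=shot('top','4',155,125,200,150,4)
cv2.imwrite('pics/top4.png',c)"
```

```text
t 9.88 pos [ 0.5331 -0.1398  0.2604] yaw 50.84 zaxis [-0.001 -0.001 -1.   ] width 0.0503 F [ 0.4  0.3 -0.5] -> dxyz mm [81.3 22.7 10.2] az units -9.11
blob (0.5798133850097656, -0.17804225158691406) r 0.029960611343383788 area 0.00250025
blob (0.5809532165527344, -0.01752325439453123) r 0.04937827682495117 area 0.00632475
```

View pics/top4.png

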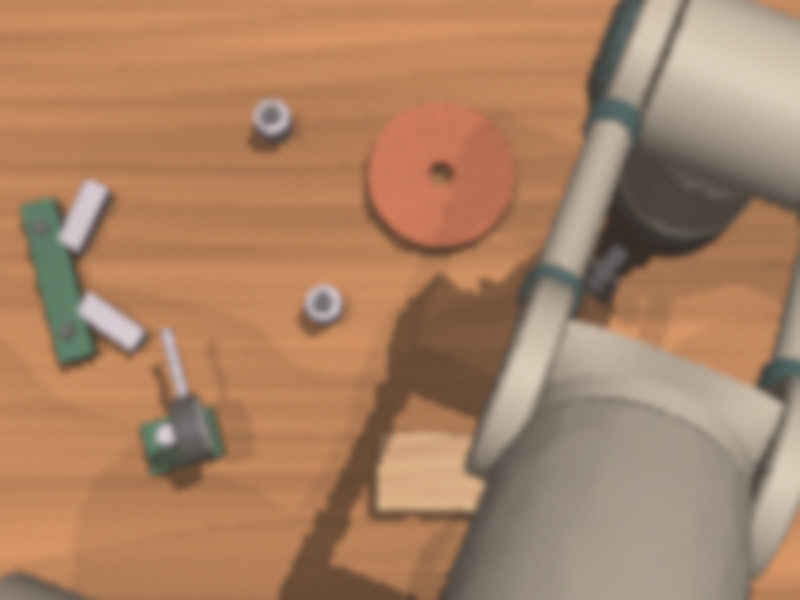

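The top view shows the wheel centre at crop (441,174) and the post tops at (272,118) and (323,304). The wheel sits in front of the gap and the hand is clear.

```bash
python3 -c "
from shot import *
d=np.load('pics/top4.npz')
f=lambda c,z: plane(d,np.array(c)/4-.375+[155,125],z)
w=f((441.3,174.5),.025); a=f((272,118.5),.045); b=f((323,303.5),.045)
g=(a+b)/2;y=b-a;L=np.linalg.norm(y);y/=L;x=np.array([y[1],-y[0]])
yaw=np.degrees(np.arctan2(x[1],x[0]));print(w,a,b,L,g,x,yaw,'wheel in gap',(w-g)@x,(w-g)@y)
# red mask centroid check of wheel
im=d['image'].astype(int);s=im[120:200,225:300];m=((s[...,0]-s[...,1]>75)&(s[...,0]>150)).astype(np.uint8)
c=max(cv2.findContours(m,0,1)[0],key=cv2.contourArea);(p,r)=cv2.minEnclosingCircle(c);w2=plane(d,np.array(p)+[225,120],.025);print(p,r,w2,(w2-g)@x,(w2-g)@y)
to(w-.085*x,.25,yaw)
"
```

```text
[ 0.58077032 -0.01280559] [0.61498393 0.09959196] [0.49144706 0.06517506] 0.12824149157648132 [0.55321549 0.08238351] [-0.26837565  0.96331434] 105.56763124039902 wheel in gap -0.09909206472501686 -0.0009975221787717962
(39.247825622558594, 47.70869445800781) 17.11577033996582 [ 0.58225244 -0.01092607] -0.09767927007027627 -0.0029296913695068326
t 9.98 pos [ 0.5326 -0.1375  0.2604] yaw 50.88 zaxis [-0.002  0.001 -1.   ] width 0.0506 F [-0.2 -0.3  0.1] -> dxyz mm [78.  28.1 10.3] az units -9.12
```

Emit:
jog_arm --plan '[{"dx": 0, "dy": 0, "dz": 0, "ax": 0, "ay": 0, "az": -0.91, "grip": 0.41}, {"dx": 0, "dy": 0, "dz": 0, "ax": 0, "ay": 0, "az": -0.91, "grip": 0.41}, {"dx": 0, "dy": 0, "dz": 0, "ax": 0, "ay": 0, "az": -0.91, "grip": 0.41}, {"dx": 0, "dy": 0, "dz": 0, "ax": 0, "ay": 0, "az": -0.91, "grip": 0.41}, {"dx": 0, "dy": 0, "dz": 0, "ax": 0, "ay": 0, "az": -0.91, "grip": 0.41}, {"dx": 0, "dy": 0, "dz": 0, "ax": 0, "ay": 0, "az": -0.91, "grip": 0.41}, {"dx": 0, "dy": 0, "dz": 0, "ax": 0, "ay": 0, "az": -0.91, "grip": 0.41}, {"dx": 0, "dy": 0, "dz": 0, "ax": 0, "ay": 0, "az": -0.91, "grip": 0.41}, {"dx": 0, "dy": 0, "dz": 0, "ax": 0, "ay": 0, "az": -0.91, "grip": 0.41}, {"dx": 0, "dy": 0, "dz": 0, "ax": 0, "ay": 0, "az": -0.91, "grip": 0.41}, {"dx": 0, "dy": 0, "dz": 0, "ax": 0, "ay": 0, "az": 0, "grip": 0.41}, {"dx": 0, "dy": 0, "dz": 0, "ax": 0, "ay": 0, "az": 0, "grip": 0.41}]'

```text
clock: 10.98
position: [0.5327, -0.1359, 0.2612]
ee_rot: [-0.001, 0.605, 0.796, -0.0]
contact_force: [-0.5, 0.2, 0.2]
width: 0.0503
gripper_force: 0.0
```

```bash
python3 -c "
from h import *
to([.6028,-.0949],.182,105.5)"
```

```text
t 10.98 pos [ 0.5327 -0.1359  0.2612] yaw 105.50 zaxis [-0.001  0.001 -1.   ] width 0.0503 F [-0.5  0.2  0.2] -> dxyz mm [20.7 78.6 79.1] az units -0.00
```

Emit:
jog_arm --plan '[{"dx": 3, "dy": 10, "dz": 0, "ax": 0, "ay": 0, "az": 0, "grip": 0.41}, {"dx": 3, "dy": 20, "dz": 0, "ax": 0, "ay": 0, "az": 0, "grip": 0.41}, {"dx": 5, "dy": 20, "dz": 0, "ax": 0, "ay": 0, "az": 0, "grip": 0.41}, {"dx": 5, "dy": 20, "dz": 0, "ax": 0, "ay": 0, "az": 0, "grip": 0.41}, {"dx": 4.7, "dy": 8.6, "dz": 0, "ax": 0, "ay": 0, "az": 0, "grip": 0.41}, {"dx": 0, "dy": 0, "dz": 0, "ax": 0, "ay": 0, "az": 0, "grip": 0.41}, {"dx": 0, "dy": 0, "dz": 15, "ax": 0, "ay": 0, "az": 0, "grip": 0.41}, {"dx": 0, "dy": 0, "dz": 15, "ax": 0, "ay": 0, "az": 0, "grip": 0.41}, {"dx": 0, "dy": 0, "dz": 15, "ax": 0, "ay": 0, "az": 0, "grip": 0.41}, {"dx": 0, "dy": 0, "dz": 15, "ax": 0, "ay": 0, "az": 0, "grip": 0.41}, {"dx": 0, "dy": 0, "dz": 10, "ax": 0, "ay": 0, "az": 0, "grip": 0.41}, {"dx": 0, "dy": 0, "dz": 6, "ax": 0, "ay": 0, "az": 0, "grip": 0.41}, {"dx": 0, "dy": 0, "dz": 3, "ax": 0, "ay": 0, "az": 0, "grip": 0.41}, {"dx": 0, "dy": 0, "dz": 0, "ax": 0, "ay": 0, "az": 0, "grip": 0.41}, {"dx": 0, "dy": 0, "dz": 0, "ax": 0, "ay": 0, "az": 0, "grip": 0.41}]'

```text
clock: 12.23
position: [0.6032, -0.0955, 0.1832]
ee_rot: [0.0, 0.605, 0.796, 0.0]
contact_force: [-0.1, 0.0, -0.2]
width: 0.0501
gripper_force: 0.0
```

```bash
python3 -c "
from h import *
to([.6028,-.0949],.182,105.5)"
```

```text
t 12.23 pos [ 0.6032 -0.0955  0.1832] yaw 105.59 zaxis [ 0.001 -0.    -1.   ] width 0.0501 F [-0.1  0.  -0.2] -> dxyz mm [ 0.7 -0.2  1.2] az units 0.02
```

Emit:
jog_arm --plan '[{"dx": 3, "dy": 0, "dz": 1, "ax": 0, "ay": 0, "az": 0, "grip": 0.41}, {"dx": 6, "dy": 0, "dz": 0, "ax": 0, "ay": 0, "az": 0, "grip": 0.41}, {"dx": 6, "dy": 0, "dz": 0, "ax": 0, "ay": 0, "az": 0, "grip": 0.41}, {"dx": 5, "dy": 0, "dz": 0, "ax": 0, "ay": 0, "az": 0, "grip": 0.41}, {"dx": 4, "dy": 0, "dz": 0, "ax": 0, "ay": 0, "az": 0, "grip": 0.41}, {"dx": 4, "dy": 0, "dz": 0, "ax": 0, "ay": 0, "az": 0, "grip": 0.41}, {"dx": 4, "dy": 0, "dz": 0, "ax": 0, "ay": 0, "az": 0, "grip": 0.41}, {"dx": 5, "dy": 0, "dz": 0, "ax": 0, "ay": 0, "az": 0, "grip": 0.41}, {"dx": 6, "dy": 0, "dz": 0, "ax": 0, "ay": 0, "az": 0, "grip": 0.41}, {"dx": 6, "dy": 0, "dz": 0, "ax": 0, "ay": 0, "az": 0, "grip": 0.41}, {"dx": 6, "dy": 0, "dz": 0, "ax": 0, "ay": 0, "az": 0, "grip": 0.41}, {"dx": 6, "dy": 0, "dz": 0, "ax": 0, "ay": 0, "az": 0, "grip": 0.41}, {"dx": 6, "dy": 0, "dz": 0, "ax": 0, "ay": 0, "az": 0, "grip": 0.41}, {"dx": 6, "dy": 0, "dz": 0, "ax": 0, "ay": 0, "az": 0, "grip": 0.41}, {"dx": 5, "dy": 0, "dz": 0, "ax": 0, "ay": 0, "az": 0, "grip": 0.41}, {"dx": 4, "dy": 0, "dz": 0, "ax": 0, "ay": 0, "az": 0, "grip": 0.41}, {"dx": 3, "dy": 0, "dz": 0, "ax": 0, "ay": 0, "az": 0, "grip": 0.41}, {"dx": 0, "dy": 0, "dz": 0, "ax": 0, "ay": 0, "az": 0, "grip": 0.41}]'

```text
clock: 13.73
position: [0.5799, -0.0127, 0.1817]
ee_rot: [-0.0, 0.604, 0.797, 0.0]
contact_force: [0.9, -0.2, -0.2]
width: 0.0504
gripper_force: 0.2
```

```bash
python3 -c "
from shot import *
G=np.array([.5533,.0824]); X=np.array([-.2678,.9635])
wheel('5'); to(G,.182,105.5)
c,d=shot('top','5',195,125,100,75,6); e,d=shot('scene','5',240,150,100,75,6)
cv2.imwrite('pics/mix5.png',cv2.resize(np.vstack([c,e]),None,fx=.66,fy=.66))"
```

```text
blob (0.5800040740966796, -0.17949378967285157) r 0.02960898780822754 area 0.0025505
t 13.78 pos [ 0.5799 -0.0129  0.1816] yaw 105.60 zaxis [-0.001  0.001 -1.   ] width 0.0501 F [-0.   0.2 -0.8] -> dxyz mm [98.9 -0.  -0.3] az units 0.02
```

View pics/mix5.png

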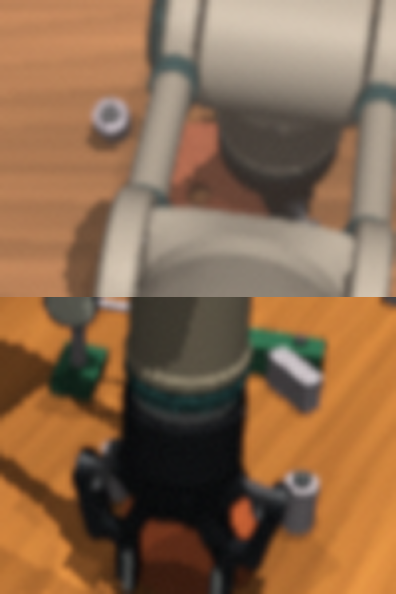

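The top strip shows the post at (112,118) with the wheel under the arm. The scene strip shows the finger linkages bulging outward at (95,500) and (283,505), next to the post at (300,500). Before going between the posts I need to check that they pass over the 45 mm tops.

```bash
python3 -c "
from h import *
np.set_printoptions(precision=4,suppress=True)
d=np.load('pics/scene5.npz');M=P(d)
X=np.array([-.2678,.9635,0]);Y=np.array([-X[1],X[0],0]) # gap +y
def lz(M,px,o,ax):
    # o + l*ax + z*Z seen at px
    A=np.c_[M[:,:3]@ax,M[:,2],-np.r_[px,1]]; s=np.linalg.solve(A,-M@np.r_[o,1]); return s[:2]*1000
h=np.array([.5799,-.0128,0])
for n,c in dict(Rout=(288,500),Rlow1=(278,530),Rlow2=(262,560),Rlow3=(245,568),Lout=(78,480),Llow1=(90,535),Llow2=(113,545),tipR=(222,590),tipL=(127,590)).items():
    px=np.array([c[0]/3.96+240,(c[1]-297)/3.96+150])-.4
    print(n,[lz(M,px,h+k*X,Y) for k in(-.011,0,.011)])
d=np.load('pics/scene2.npz');M=P(d)
u3=np.r_[u,0];v=np.array([-u[1],u[0],0])
for c in[(218,318),(200,315),(245,300)]:
    px=np.array(c)/6+[140,210]-.4
    print('tip',[lz(M,px,np.array([.3994,-.2394,0])+k*u3,v) for k in(-.011,0,.011)])
"
```

```text
Rout [array([-67.5328, 121.3518]), array([-66.4099, 111.2924]), array([-65.2871, 101.2329])]
Rlow1 [array([-63.5687,  95.279 ]), array([-62.3866,  84.8299]), array([-61.2045,  74.3807])]
Rlow2 [array([-55.7236,  67.2222]), array([-54.4242,  56.3537]), array([-53.1249,  45.4852])]
Rlow3 [array([-45.5733,  57.3807]), array([-44.1222,  46.3651]), array([-42.6711,  35.3495])]
Lout [array([ 64.0394, 105.7228]), array([67.1289, 95.4298]), array([70.2183, 85.1368])]
Llow1 [array([56.0461, 59.9584]), array([59.0161, 48.9814]), array([61.986 , 38.0043])]
Llow2 [array([40.659 , 55.0093]), array([43.3989, 43.9583]), array([46.1389, 32.9072])]
tipR [array([-32.1592,  33.7191]), array([-30.5076,  22.3499]), array([-28.8561,  10.9806])]
tipL [array([30.5811, 16.2665]), array([33.1704,  4.6364]), array([35.7597, -6.9937])]
tip [array([-247.3245,  271.0756]), array([ 45.0913, -75.5257]), array([ 337.5072, -422.127 ])]
tip [array([-87.42  ,  85.7751]), array([ 310.9065, -383.5574]), array([ 709.2329, -852.8898])]
tip [array([-389.3189,  442.2773]), array([-190.9509,  209.0689]), array([  7.417 , -24.1394])]
```

The links at ±55 mm lateral ride at z of about 60 mm or more, above the 45 mm posts, so I'll continue the push.

Emit:
jog_arm --plan '[{"dx": 3, "dy": 0, "dz": 0, "ax": 0, "ay": 0, "az": 0, "grip": 0.41}, {"dx": 5, "dy": 0, "dz": 0, "ax": 0, "ay": 0, "az": 0, "grip": 0.41}, {"dx": 5, "dy": 0, "dz": 0, "ax": 0, "ay": 0, "az": 0, "grip": 0.41}, {"dx": 5, "dy": 0, "dz": 0, "ax": 0, "ay": 0, "az": 0, "grip": 0.41}, {"dx": 5, "dy": 0, "dz": 0, "ax": 0, "ay": 0, "az": 0, "grip": 0.41}, {"dx": 5, "dy": 0, "dz": 0, "ax": 0, "ay": 0, "az": 0, "grip": 0.41}, {"dx": 5, "dy": 0, "dz": 0, "ax": 0, "ay": 0, "az": 0, "grip": 0.41}, {"dx": 5, "dy": 0, "dz": 0, "ax": 0, "ay": 0, "az": 0, "grip": 0.41}, {"dx": 5, "dy": 0, "dz": 0, "ax": 0, "ay": 0, "az": 0, "grip": 0.41}]'

```text
clock: 14.63
position: [0.5684, 0.0285, 0.1817]
ee_rot: [-0.0, 0.605, 0.797, 0.0]
contact_force: [0.5, -0.6, -0.5]
width: 0.0504
gripper_force: 0.8
```

```bash
python3 -c "
from h import *
to([.5426,.1209],.182,105.5)"
```

```text
t 14.63 pos [0.5684 0.0285 0.1817] yaw 105.61 zaxis [-0.  0. -1.] width 0.0504 F [ 0.5 -0.6 -0.5] -> dxyz mm [95.9  0.  -0.3] az units 0.02
```

Emit:
jog_arm --plan '[{"dx": 4, "dy": 0, "dz": 0, "ax": 0, "ay": 0, "az": 0, "grip": 0.41}, {"dx": 5, "dy": 0, "dz": 0, "ax": 0, "ay": 0, "az": 0, "grip": 0.41}, {"dx": 5, "dy": 0, "dz": 0, "ax": 0, "ay": 0, "az": 0, "grip": 0.41}, {"dx": 5, "dy": 0, "dz": 0, "ax": 0, "ay": 0, "az": 0, "grip": 0.41}, {"dx": 5, "dy": 0, "dz": 0, "ax": 0, "ay": 0, "az": 0, "grip": 0.41}, {"dx": 5, "dy": 0, "dz": 0, "ax": 0, "ay": 0, "az": 0, "grip": 0.41}, {"dx": 5, "dy": 0, "dz": 0, "ax": 0, "ay": 0, "az": 0, "grip": 0.41}, {"dx": 5, "dy": 0, "dz": 0, "ax": 0, "ay": 0, "az": 0, "grip": 0.41}, {"dx": 5, "dy": 0, "dz": 0, "ax": 0, "ay": 0, "az": 0, "grip": 0.41}, {"dx": 5, "dy": 0, "dz": 0, "ax": 0, "ay": 0, "az": 0, "grip": 0.41}, {"dx": 5, "dy": 0, "dz": 0, "ax": 0, "ay": 0, "az": 0, "grip": 0.41}, {"dx": 5, "dy": 0, "dz": 0, "ax": 0, "ay": 0, "az": 0, "grip": 0.41}, {"dx": 5, "dy": 0, "dz": 0, "ax": 0, "ay": 0, "az": 0, "grip": 0.41}, {"dx": 5, "dy": 0, "dz": 0, "ax": 0, "ay": 0, "az": 0, "grip": 0.41}, {"dx": 5, "dy": 0, "dz": 0, "ax": 0, "ay": 0, "az": 0, "grip": 0.41}, {"dx": 4, "dy": 0, "dz": 0, "ax": 0, "ay": 0, "az": 0, "grip": 0.41}, {"dx": 3, "dy": 0, "dz": 0, "ax": 0, "ay": 0, "az": 0, "grip": 0.41}]'

```text
clock: 16.05
position: [0.5466, 0.1065, 0.1817]
ee_rot: [-0.0, 0.604, 0.797, 0.0]
contact_force: [0.1, -1.8, -0.7]
width: 0.0505
gripper_force: 0.8
```

Emit:
jog_arm --plan '[{"dx": 2, "dy": 0, "dz": 0, "ax": 0, "ay": 0, "az": 0, "grip": 0.41}, {"dx": 2, "dy": 0, "dz": 0, "ax": 0, "ay": 0, "az": 0, "grip": 0.41}, {"dx": 0, "dy": 0, "dz": 0, "ax": 0, "ay": 0, "az": 0, "grip": 0.41}]'

```text
clock: 16.3
position: [0.5456, 0.1102, 0.1817]
ee_rot: [-0.0, 0.605, 0.797, 0.0]
contact_force: [0.2, -0.8, -0.0]
width: 0.0501
gripper_force: 0.1
```

```bash
python3 -c "
from h import *
to([.5426,.1209],.182,105.5)"
```

```text
t 16.30 pos [0.5456 0.1102 0.1817] yaw 105.60 zaxis [-0.  0. -1.] width 0.0501 F [ 0.2 -0.8 -0. ] -> dxyz mm [11.1 -0.  -0.3] az units 0.02
```

Next I'll creep forward in small steps, watching for the force to rise at the stop.

Emit:
jog_arm --plan '[{"dx": 2, "dy": 0, "dz": 0, "ax": 0, "ay": 0, "az": 0, "grip": 0.41}, {"dx": 2, "dy": 0, "dz": 0, "ax": 0, "ay": 0, "az": 0, "grip": 0.41}, {"dx": 1, "dy": 0, "dz": 0, "ax": 0, "ay": 0, "az": 0, "grip": 0.41}, {"dx": 1, "dy": 0, "dz": 0, "ax": 0, "ay": 0, "az": 0, "grip": 0.41}]'

```text
clock: 16.63
position: [0.5442, 0.1156, 0.1818]
ee_rot: [0.0, 0.605, 0.797, 0.0]
contact_force: [0.3, -1.6, -0.9]
width: 0.0502
gripper_force: 0.9
```

Emit:
jog_arm --plan '[{"dx": 1, "dy": 0, "dz": 0, "ax": 0, "ay": 0, "az": 0, "grip": 0.41}, {"dx": 1, "dy": 0, "dz": 0, "ax": 0, "ay": 0, "az": 0, "grip": 0.41}]'

```text
clock: 16.8
position: [0.5436, 0.1175, 0.1818]
ee_rot: [0.0, 0.605, 0.797, 0.0]
contact_force: [0.5, -1.0, -0.2]
width: 0.0504
gripper_force: 0.9
```

Emit:
jog_arm --plan '[{"dx": 1, "dy": 0, "dz": 0, "ax": 0, "ay": 0, "az": 0, "grip": 0.41}]'

```text
clock: 16.88
position: [0.5433, 0.1185, 0.1817]
ee_rot: [0.0, 0.605, 0.797, 0.0]
contact_force: [-0.4, -2.3, -0.4]
width: 0.0503
gripper_force: 0.9
```

Emit:
jog_arm --plan '[{"dx": 1, "dy": 0, "dz": 0, "ax": 0, "ay": 0, "az": 0, "grip": 0.41}, {"dx": 1, "dy": 0, "dz": 0, "ax": 0, "ay": 0, "az": 0, "grip": 0.41}]'

```text
clock: 17.05
position: [0.5428, 0.1204, 0.1818]
ee_rot: [0.0, 0.604, 0.797, -0.0]
contact_force: [0.7, -4.8, 0.1]
width: 0.0503
gripper_force: 2.2
```

Emit:
jog_arm --plan '[{"dx": 1, "dy": 0, "dz": 0, "ax": 0, "ay": 0, "az": 0, "grip": 0.41}]'

```text
clock: 17.13
position: [0.5426, 0.1209, 0.1818]
ee_rot: [0.001, 0.604, 0.797, -0.001]
contact_force: [0.6, -7.9, 0.8]
width: 0.0504
gripper_force: 3.5
```

Emit:
jog_arm --plan '[{"dx": 1, "dy": 0, "dz": 0, "ax": 0, "ay": 0, "az": 0, "grip": 0.41}]'

```text
clock: 17.22
position: [0.5424, 0.1213, 0.1817]
ee_rot: [0.001, 0.604, 0.797, -0.001]
contact_force: [1.3, -9.5, 0.5]
width: 0.0503
gripper_force: 4.8
```

The force rises exactly where the stop was predicted. I'll press slightly more, then back straight off, lift and clear the view.

Emit:
jog_arm --plan '[{"dx": 1, "dy": 0, "dz": 0, "ax": 0, "ay": 0, "az": 0, "grip": 0.41}, {"dx": 1, "dy": 0, "dz": 0, "ax": 0, "ay": 0, "az": 0, "grip": 0.41}, {"dx": 0, "dy": 0, "dz": 0, "ax": 0, "ay": 0, "az": 0, "grip": 0.41}]'

```text
clock: 17.47
position: [0.542, 0.122, 0.1818]
ee_rot: [0.002, 0.604, 0.797, -0.002]
contact_force: [2.4, -13.9, 0.8]
width: 0.0506
gripper_force: 6.7
```

Emit:
jog_arm --plan '[{"dx": -2, "dy": 0, "dz": 0, "ax": 0, "ay": 0, "az": 0, "grip": 0.41}, {"dx": -4, "dy": 0, "dz": 0, "ax": 0, "ay": 0, "az": 0, "grip": 0.41}, {"dx": -10, "dy": 0, "dz": 0, "ax": 0, "ay": 0, "az": 0, "grip": 0.41}, {"dx": -10, "dy": 0, "dz": 0, "ax": 0, "ay": 0, "az": 0, "grip": 0.41}, {"dx": 0, "dy": 0, "dz": -15, "ax": 0, "ay": 0, "az": 0, "grip": 0.41}, {"dx": 0, "dy": 0, "dz": -30, "ax": 0, "ay": 0, "az": 0, "grip": 0.41}, {"dx": 0, "dy": 0, "dz": -30, "ax": 0, "ay": 0, "az": 0, "grip": 0.41}, {"dx": -10, "dy": 0, "dz": -30, "ax": 0, "ay": 0, "az": 0, "grip": 0.41}, {"dx": -30, "dy": 0, "dz": 0, "ax": 0, "ay": 0, "az": 0, "grip": 0.41}, {"dx": -30, "dy": 0, "dz": 0, "ax": 0, "ay": 0, "az": 0, "grip": 0.41}, {"dx": -30, "dy": 0, "dz": 0, "ax": 0, "ay": 0, "az": 0, "grip": 0.41}, {"dx": -30, "dy": 0, "dz": 0, "ax": 0, "ay": 0, "az": 0, "grip": 0.41}, {"dx": -30, "dy": 0, "dz": 0, "ax": 0, "ay": 0, "az": 0, "grip": 0.41}, {"dx": -30, "dy": 0, "dz": 0, "ax": 0, "ay": 0, "az": 0, "grip": 0.41}, {"dx": -30, "dy": 0, "dz": 0, "ax": 0, "ay": 0, "az": 0, "grip": 0.41}, {"dx": 0, "dy": 0, "dz": 0, "ax": 0, "ay": 0, "az": 0, "grip": 0.41}, {"dx": 0, "dy": 0, "dz": 0, "ax": 0, "ay": 0, "az": 0, "grip": 0.41}]'

```text
clock: 18.88
position: [0.6081, -0.1148, 0.2863]
ee_rot: [-0.0, 0.606, 0.796, 0.0]
contact_force: [0.6, 0.7, -0.2]
width: 0.0506
gripper_force: 0.0
```

```bash
python3 -c "
from shot import *
G=np.array([.5533,.0824]); X=np.array([-.2678,.9635]);Y=np.array([-X[1],X[0]])
wheel('6'); to(G,.3)
c,d=shot('top','6',150,125,150,110,5); cv2.imwrite('pics/top6.png',c)
s=d['image'].astype(int)[150:235,160:235];m=((s[...,0]-s[...,1]>75)&(s[...,0]>150)).astype(np.uint8)
k=max(cv2.findContours(m,0,1)[0],key=cv2.contourArea);(p,r)=cv2.minEnclosingCircle(k);w=plane(d,np.array(p)+[160,150],.025);print(p,r,w,(w-G)@X,(w-G)@Y)"
```

```text
blob (0.5800565032958984, -0.17982240295410157) r 0.029303184509277345 area 0.0024767500000000002
blob (0.5430533905029297, 0.16344464111328127) r 0.03960443496704102 area 0.0029795
t 18.93 pos [ 0.6076 -0.1135  0.2863] yaw 105.49 zaxis [-0.001  0.001 -1.   ] width 0.0503 F [ 0.6 -0.1  0.1] -> dxyz mm [203.3  -0.  -13.4] 
(34.81645584106445, 37.36075973510742) 17.564786911010742 [0.52932293 0.17475932] 0.09540926813292201 -0.0016319198646616495
```

View pics/top6.png

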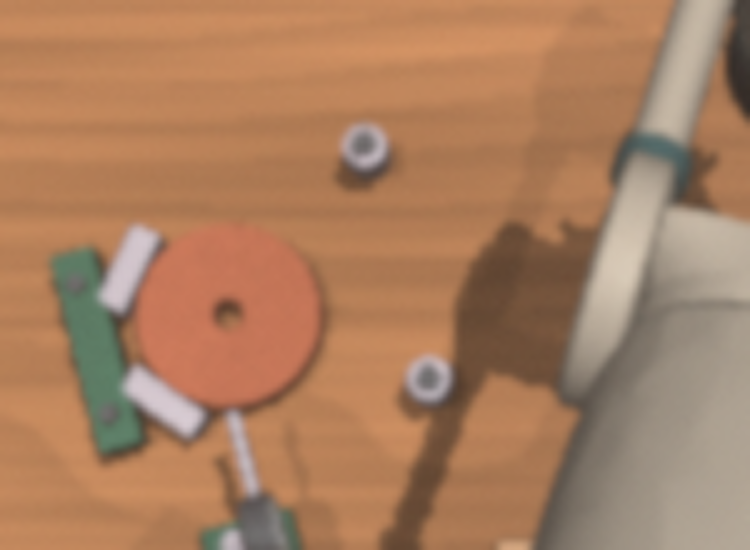

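The wheel (centre 228,314) touches both vee faces, at (130,270) and (165,402). It measures x = 95.4 mm and y = -1.6 mm in the gap frame. The hand is clear and the small wheel has not moved.

```bash
python3 -c "
from rig import manip
print(manip.sign_off())"
```

```text
the job is handed in; nothing more can be done
None
```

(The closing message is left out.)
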